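# Stamp a notebook on the lever press

## Task

Stamp the navy notebook on the hot-stamping press with fingertip pushes: push the slide-out bed by its front handle bar fully home under the head, then push the top lever forward and down to its stop and keep it held there for one full second. Then ease the lever back up to its rest rather than letting it spring back, and move clear. Leave the notebook lying on the bed as it is, neither lifted nor shifted, and do not disturb the two foil rolls and the wax jar.

Things in the scene. Friction and masses are not known exactly. Their poses are not given: they have to be found in the camera images.
- press: Black bench hot-stamping press, fixed. Origin on the counter under the die's centre; x axis points from its open front (operator's side) to the rear column, z up. Base plate 330x170x14 mm, x -80 to +250. Head block 78x72 mm, 138 to 195 mm high, centred on the origin; behind it a neck, column and controller box (x 152 to 258 mm, top 230 mm). Chrome knob on the head at x +55 mm, top 224 mm.
- bed (a joint): How far the bed is slid out of the press towards its front, in m: 0 = fully home against its back stop. It starts drawn out for loading at 0.070 (its front stop is at 0.072), slides with about 2 N of friction and stays where it is left.
- bed_top (a point): Centre of the top face of the steel bed plate (160 x 150 x 10 mm), 55 mm above the counter; it travels with the bed and lies over the press origin when the bed is home. Axes as the press. Low fences 6 mm high stand at its back edge and on its +y side.
- bed_handle (a point): Middle of the bed's front handle: a horizontal round steel bar, 12 mm diameter, 84 mm long along the press's y axis, its centre 49 mm above the counter, 36 mm in front of the bed plate's front edge on two arms (at y +-34 mm). It travels with the bed. Open space in front of it; push it along the press's +x axis.
- press_lever (a joint): Top lever's angle, rad: 0 = up at rest, leaning 0.15 forward of vertical; grows as it swings forward (to the press's -x) and down, to a hard stop at 1.25. A spring returns it: about 2 N at lever_grip to start, 8 N at the stop; let go when down, it flies up at several rad/s. It lowers the die 18.4 mm per rad; the die meets the notebook at about 1.09 if the bed is home.
- lever_pivot (a point): Pivot axis of the lever, in the mid plane of the press, 203 mm above the counter over the press origin. The lever swings in the press's x-z plane about the press's y axis. Press axes when the lever is up (turns with the lever).
- lever_grip (a point): Point on the centre line of the lever's pear-shaped black handle, 105 mm from the pivot, where it is 28 mm thick. The handle runs from 66 to 135 mm from the pivot (17 mm thick at its lower end); below it is a bare 10 mm steel rod. Moves with the lever.
- die: Brass heated stamping die under the head, origin at the centre of its lower face (18 x 50 mm), which is 87 mm above the counter with the lever up. It goes down with the lever and is sprung: it bears on the notebook with about 15 N at the lever's stop.
- notebook: Navy hardback notebook, 130 x 90 x 12 mm, 160 g or so, lying loose on the bed against the fences with its long side along the press's x axis. Origin at the centre of its underside.
- roll_gold: Loose gold foil roll, 60 mm diameter, 33 mm high, standing on its end on the counter beside the bed. Origin at the centre of its underside.
- roll_red: Loose red foil roll, 60 mm diameter, 33 mm high, standing on its end on the counter beside the bed. Origin at the centre of its underside.
- wax_jar: Loose amber jar with metal lid, 54 mm diameter, 55 mm high, on the counter beside the press. Origin at the centre of its underside.
Not all that is in view belongs to the job. There is more than one size of the roll_gold; the job needs the largest.

How it is judged:
By the outcome, as a careful person would: the job done as asked, in the order asked, and still so for the second after the job is handed in, with the robot touching nothing.
It also fails if it takes over 64 s, if anything falls off the work surface, if the arm or the gripper's body presses on something with over 40 N, if the wrist force passes 120 N, or if a joint passes its speed limit or range.

## Robot

A 6-joint arm with a two-finger parallel gripper is mounted at the origin on the work surface. World frame = base frame: x ahead of the robot, y to its left, z up, the work surface at z = 0. Lengths are in mm, angles in rad, forces in N, time in s.
With the tool pointing down it reaches from about 250 to 775 mm from the base axis. Payload 4 kg.
Tool frame: the origin (TCP) lies on the centre line of the jaws, within the pads' length; the fingertips stand bot.tip_reach ahead of it and the grasp point (between the pads) lies 11 mm behind it (bot.tip_reach is the distance from the TCP to the fingertips, in mm); z points along the fingers, y is the line along which they close (so a half turn about z gives the same grasp; the last joint's range is limited). The gripper opens to 85 mm and grips with 20 to 120 N. Pads are 22 mm wide; open, the fingers measure 114 mm over their backs; the gripper's body (76 mm by 85 mm) begins 54 mm behind the grasp point. The pads swing forward as they close: fully open they stand 13 mm farther back than shut.
Start: joints at [-1.423, 0.087, 1.371, -0, 1.684, -0.103], TCP at [136.494, -532.81, 239.341] pointing down, gripper open.
Joint ranges: [-3.1, 3.1], [-0.76, 2.03], [0.27, 2.55], [-1.08, 4.22], [0.17, 2.65], [-2.57, 2.57]. Speed limits (rad/s): [2.79, 2.79, 3.14, 3.14, 3.14, 3.14].

## Interface

Orientations are given as [roll, pitch, yaw] about the fixed x, y, z axes, in that order (R = Rz(yaw) Ry(pitch) Rx(roll)).
In Python, from plant import bot, eyes gives the robot as it stands.
- The arm moves only by the shell command python3 -m creep 'ROWS' [FORCE]. ROWS is JSON, a list of rows, each an object of numbers: "fingers": the opening, from 0 (shut) to 1 (fully open); "dx", "dy", "dz": the shift along the tool's x, y, z in units of 50 mm (1.0 is 50 mm); "turn": the turn about the tool's z in rad. A call has exactly 5 rows; each row shifts and turns the commanded pose from where the row before left it, along the tool's axes as they then stand; what a row does not reach is not made up. A row lasts 1/8 s, in which the tool goes at most 62.5 mm and 10.7 degrees, less where a joint would pass 70% of its speed; a pose out of reach is approached as far as the arm can. A call is refused whole if a number of a shift passes 1 or a number of a turn 0.188, either way. A call with a gripper value outside its range is refused whole. The fingers move at their own pace and stop on an object; FORCE is the grip in N (left out, the last holds). Time passes only in rows, so rows that do not move let the fingers close, or fill a call up. It gives the time, the measured TCP pose, the force, the opening and the grip force at its end, in the units of the state.
- bot.read_state(): the state, without advancing time (a new reading comes with each control period).
- eyes.read_camera(name): name is "side" or "top"; returns (picture, depth): 420x560x3 uint8, red, green, blue; 420x560 float32, mm along the optical axis (not along the pixel's ray), 0 where there is no reading.
- eyes.camera_info(name): a dict with "fov_y" (degrees; the focal length in pixels is half the picture's height over the tangent of half this angle, whatever the lens; pixels are square), "cx", "cy" (the principal point, pixels), "R" (3x3) and "t" (3): a world point X has camera coordinates R X + t. Camera axes: x right, y down, z forward; pixel columns grow to the right and rows downward; lengths in mm; the calibration is good to about 2 mm. A picture is of the moment at which its call begins. camera_info takes no time and is no camera call.
- bot.sign_off(): hands the job in; it is judged then, once.
The state is a dict: "clock": time; "q": joint angles; "joint_velocities": joint speeds; "effort": joint torques, N m; "ee_pos": TCP position; "tcp_rot": TCP orientation; "wrist_force": force on the tool from outside, world axes, zero at the start; "moment": the same for the moment, N m; "grip_width": opening from 0.0 (shut) to 1.0 (fully open); "grip_force": force on a finger pad.
Only numpy, scipy, OpenCV 4.12 (cv2) and the standard library are available. Lean on these libraries where they do the work, as an engineer would, in place of code of your own. Each camera call takes 0.05 s, during which the arm holds its last target. There are 200 camera calls.

## Working session

There is one attempt and no reset: what is moved stays moved. The work goes in short steps, Python scripts to look and compute and a shell command to move; the robot and the scene stay as the last step left them, time stands still between calls to the robot, and variables do not carry over. Pictures are saved under pics/ and viewed, at most 10 in all, crops included, and the job is handed in when it is done.

```bash
mkdir -p pics
cat > h.py <<'E'
import numpy as np, cv2
from plant import bot, eyes
def snap(n,f):
    p,d=eyes.read_camera(n); np.savez('pics/'+f+'.npz',p=p,d=d); cv2.imwrite('pics/'+f+'.png',cv2.resize(p[:,:,::-1],(800,600))); return p,d
def pts(n,f):
    d=np.load('pics/'+f+'.npz')['d']; i=eyes.camera_info(n)
    F=210/np.tan(np.radians(i['fov_y'])/2); v,u=np.mgrid[:420,:560]
    c=np.stack([(u-i['cx'])/F*d,(v-i['cy'])/F*d,d],-1)
    return (c-np.array(i['t']))@np.array(i['R'])
E
python3 - <<'E'
from h import *
snap('side','s0');snap('top','t0')
for n in('side','top'):
    i=eyes.camera_info(n);print(n,i)
print(bot.tip_reach,bot.read_state())
E
```

```text
side {'fov_y': 47.51744231132655, 'cx': 271.1290196431019, 'cy': 205.65019247433864, 'R': array([[ 0.9635231 , -0.26704547,  0.0176054 ],
       [-0.19689765, -0.75190365, -0.62918377],
       [ 0.18125824,  0.60276664, -0.77705716]]), 't': array([-544.2817215 ,  317.56244953,  766.26415441])}
top {'fov_y': 49.33464384931926, 'cx': 274.20771508633607, 'cy': 214.484738768935, 'R': array([[-0.02451896, -0.99965306,  0.00962223],
       [-0.99761496,  0.02384548, -0.06477493],
       [ 0.06452301, -0.01118749, -0.99785351]]), 't': array([101.10957601, 620.75139484, 974.57185781])}
8.0 {'clock': 0.1, 'q': array([-1.42310404e+00,  8.78815034e-02,  1.37212590e+00,  9.98739076e-06,
        1.68360647e+00, -1.03095417e-01]), 'joint_velocities': array([-0.00200369, -0.00028389, -0.00257236,  0.00013038,  0.00101409,
       -0.0002166 ]), 'effort': array([ 2.33787454e-03, -3.53014576e+01, -3.14219141e+01, -1.11184349e-04,
        7.91825209e-03,  4.03458046e-06]), 'ee_pos': array([ 136.42782355, -532.35659182,  238.24438328]), 'tcp_rot': array([-3.13958318e+00, -2.17883637e-04,  2.50788597e-01]), 'wrist_force': array([-0.69750759,  0.99043508, -0.04799053]), 'moment': array([-0.01776031, -0.0392945 , -0.01609747]), 'grip_force': 0.0, 'grip_width': 1.0013436396129676}
```

View pics/s0.png

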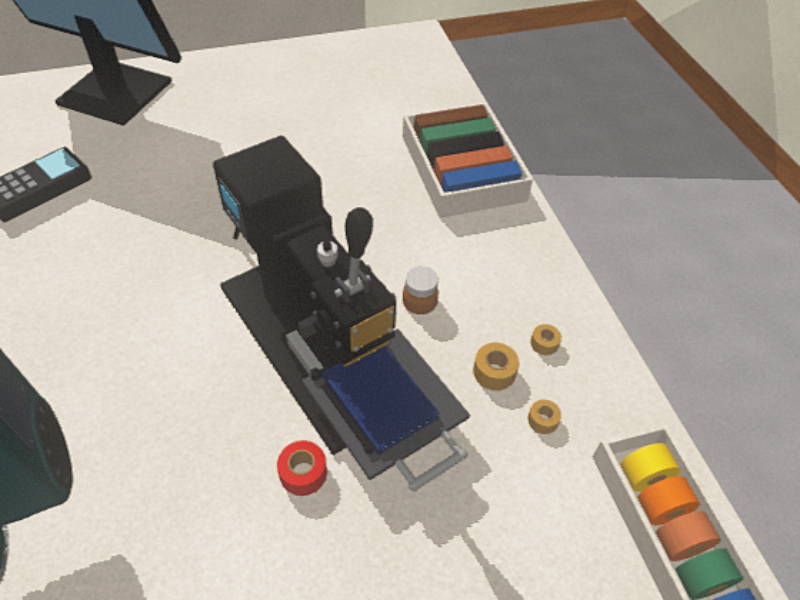

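View pics/t0.png

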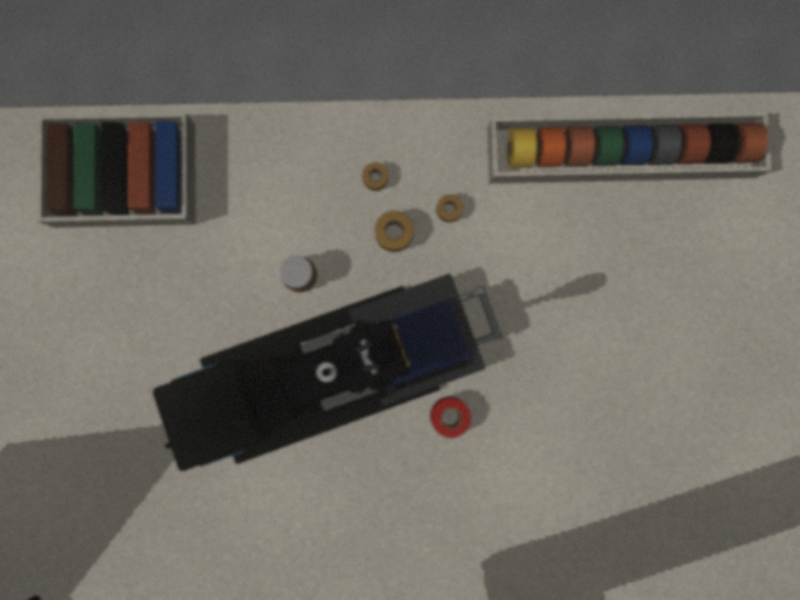

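The side view shows the press, with its bed handle at about (435,465), lever at (357,235) and knob at (327,252). The top view shows the handle at (490,315), the knob at (326,372), the red roll at (451,417), the large gold roll at (394,231) and the jar at (297,273). The press front faces about world -y.

Run:
```python
from h import *
P=pts('top','t0'); S=pts('side','s0')
k=420/600
def at(A,u,v,r=2):
    u,v=int(u*k),int(v*k);return np.median(A[v-r:v+r+1,u-r:u+r+1].reshape(-1,3),0).round(1)
for n,u,v in [('knob',326,372),('book',435,335),('red',451,404),('gold',380,231),('jar',297,271),('barA',484,292),('barB',497,338)]: print(n,at(P,u,v,1))
for n,u,v in [('knob',327,247),('grip',357,232),('book',383,400),('barA',413,483),('barB',462,453)]: print('S',n,at(S,u,v,1))
# box top rectangle
m=np.zeros((420,560),bool); m[int(350*k):int(480*k),int(140*k):int(270*k)]=1
m&=abs(P[...,2]-230)<6
r=cv2.minAreaRect(P[m][:,:2].astype(np.float32));print('box',m.sum(),r)
m=np.zeros((420,560),bool); m[int(260*k):int(400*k),int(380*k):int(480*k)]=1
q=m&(abs(P[...,2]-67)<4); print('book',q.sum(),cv2.minAreaRect(P[q][:,:2].astype(np.float32)))
m[:]=0;m[int(280*k):int(350*k),int(470*k):int(505*k)]=1
q=m&(abs(P[...,2]-53)<9);print('handle',q.sum(),cv2.minAreaRect(P[q][:,:2].astype(np.float32)))
# lever from side+top: points above 240
for n,A in(('top',P),('side',S)):
    q=(A[...,2]>235)&(A[...,2]<345)
    v,u=np.nonzero(q); X=A[q]; 
    s=(u/k>300)&(u/k<420)&(v/k>190)&(v/k<400)
    print(n,s.sum(),X[s].min(0),X[s].max(0),X[s].mean(0))
```

```text
knob [533.5 169.6 223.5]
book [578.1  26.1  68.3]
red [476.3   2.8  33. ]
gold [738.7 101.1  31.2]
jar [677.7 226.2  55.4]
barA [639.3 -47.4  57.8]
barB [572.  -65.7  53. ]
S knob [533.4 168.5 224.3]
S grip [551.9  91.5 320.6]
S book [569.3  42.5  68.9]
S barA [576.2 -65.9  55.9]
S barB [643.4 -45.4  56. ]
box 3811 ((485.6739807128906, 311.4117126464844), (104.79768371582031, 105.28826141357422), 18.51148796081543)
book 1932 ((558.8681030273438, 54.96323776245117), (101.740966796875, 141.04690551757812), 18.8179988861084)
handle 360 ((602.4525756835938, -38.718196868896484), (83.19245910644531, 50.86652374267578), 18.494781494140625)
top 282 [542.49262668  87.88654535 303.07455013] [569.88127962 115.60979166 339.8231624 ] [555.88848259 101.40047098 330.53705856]
side 606 [543.76089164  88.16075227 235.19500514] [570.93284206 116.34177591 338.71874577] [555.43806917  97.88112695 308.18127037]
```

```bash
cat >> h.py <<'E'
ex=np.array([-.3173,.9483]);O=np.array([550.8,117.])
def press():
    s=bot.read_state(); p=s['ee_pos']; d=p[:2]-O; w=s['wrist_force']
    ey=np.array([-ex[1],ex[0]])
    print('t',round(s['clock'],2),'press x,y,z',(d@ex).round(1),(d@ey).round(1),p[2].round(1),'yaw',s['tcp_rot'].round(3),'F',(w[:2]@ex).round(1),(w[:2]@ey).round(1),w[2].round(1),'q6',s['q'][5].round(2))
E
R='{"fingers":0,"turn":-0.184}'
python3 -m creep '[{"fingers":0,"turn":-0.184},{"fingers":0,"turn":-0.184},{"fingers":0,"turn":-0.184},{"fingers":0,"turn":-0.184},{"fingers":0,"turn":-0.184}]' 40 >/dev/null
python3 -m creep '[{"fingers":0,"turn":-0.184},{"fingers":0,"turn":-0.184},{"fingers":0,"turn":-0.184},{"fingers":0,"turn":-0.17},{"fingers":0}]'
python3 -c 'from h import *;press()'
```

```text
t 0.1 press x,y,z -484.3 599.0 238.2 yaw [-3.14  -0.     0.251] F 1.2 0.3 -0.0 q6 -0.1invalid input
invalid input
```

```bash
python3 -m creep '[{"fingers":0,"dx":0,"dy":0,"dz":0,"turn":-0.184},{"fingers":0,"dx":0,"dy":0,"dz":0,"turn":-0.184},{"fingers":0,"dx":0,"dy":0,"dz":0,"turn":-0.184},{"fingers":0,"dx":0,"dy":0,"dz":0,"turn":-0.184},{"fingers":0,"dx":0,"dy":0,"dz":0,"turn":-0.184}]' 40 
python3 -m creep '[{"fingers":0,"dx":0,"dy":0,"dz":0,"turn":-0.184},{"fingers":0,"dx":0,"dy":0,"dz":0,"turn":-0.184},{"fingers":0,"dx":0,"dy":0,"dz":0,"turn":-0.184},{"fingers":0,"dx":0,"dy":0,"dz":0,"turn":-0.17},{"fingers":0,"dx":0,"dy":0,"dz":0,"turn":0}]'
python3 -c 'from h import *;press()'
```

```text
clock: 0.72
ee_pos: [136.5, -532.5, 238.6]
tcp_rot: [-3.141, -0.001, 1.177]
wrist_force: [-0.8, -0.0, 1.2]
grip_width: -0.002
grip_force: 0.0
clock: 1.35
ee_pos: [136.5, -532.5, 238.7]
tcp_rot: [3.141, -0.001, 1.891]
wrist_force: [0.1, 0.7, -0.1]
grip_width: 0.0
grip_force: 0.0
t 1.35 press x,y,z -484.5 599.0 238.7 yaw [ 3.141e+00 -1.000e-03  1.891e+00] F 0.7 -0.4 -0.1 q6 -1.74
```

```bash
python3 -m creep '[{"fingers":0,"dx":0.43,"dy":1,"dz":0,"turn":0},{"fingers":0,"dx":0.43,"dy":1,"dz":0,"turn":0},{"fingers":0,"dx":0.43,"dy":1,"dz":0,"turn":0},{"fingers":0,"dx":0.43,"dy":1,"dz":0,"turn":0},{"fingers":0,"dx":0.43,"dy":1,"dz":0,"turn":0}]' >/dev/null
python3 -m creep '[{"fingers":0,"dx":0.43,"dy":1,"dz":0,"turn":0},{"fingers":0,"dx":0.43,"dy":1,"dz":0,"turn":0},{"fingers":0,"dx":0.43,"dy":1,"dz":0,"turn":0},{"fingers":0,"dx":0.43,"dy":1,"dz":0,"turn":0},{"fingers":0,"dx":0.43,"dy":1,"dz":0,"turn":0}]' >/dev/null
python3 -m creep '[{"fingers":0,"dx":0.43,"dy":1,"dz":0,"turn":0},{"fingers":0,"dx":0.43,"dy":1,"dz":0,"turn":0},{"fingers":0,"dx":0,"dy":0,"dz":0.9,"turn":0},{"fingers":0,"dx":0,"dy":0,"dz":0.9,"turn":0},{"fingers":0,"dx":0,"dy":0,"dz":0,"turn":0}]' 
python3 -c 'from h import *;press();snap("top","t1");snap("side","s1")'
```

```text
clock: 3.22
ee_pos: [620.9, -97.2, 143.5]
tcp_rot: [-3.132, -0.006, 1.891]
wrist_force: [-0.2, 0.1, 0.3]
grip_width: -0.002
grip_force: 0.0
t 3.23 press x,y,z -225.4 1.5 143.5 yaw [-3.132 -0.006  1.891] F 0.1 0.1 0.3 q6 -0.57
```

View pics/s1.png

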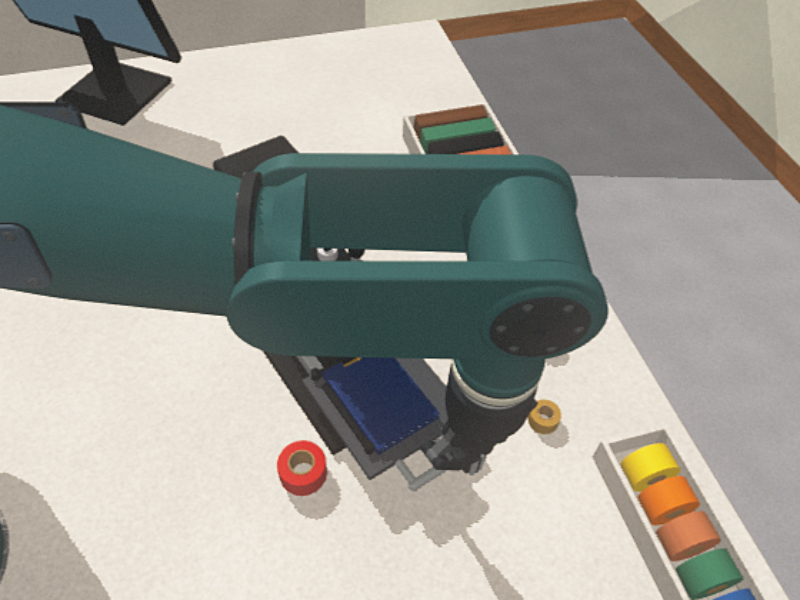

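The arm sits over the press front. The fingertips are at about (465,460), just ahead of the bar. The forearm is wide, so I'll check its clearance to the lever and head before going further.

Run:
```python
from h import *
u=np.array([620.9,-97.2]);u/=np.hypot(*u);n=np.array([-u[1],u[0]])
for c,f in(('top','t1'),('side','s1')):
    A=pts(c,f).reshape(-1,3);A=A[(A[:,2]>120)&(A[:,2]<900)]
    a=A[:,:2]@u;b=A[:,:2]@n
    for lo in range(300,740,40):
        s=(a>lo)&(a<lo+40)&(abs(b)<100)
        if s.sum()>20:
            k=A[s,2]>300; print(c,lo,s.sum(),'b',b[s][k].min().round() if k.any() else '',b[s][k].max().round() if k.any() else '','zmax',A[s,2].max().round(),'z 2%%',np.percentile(A[s,2],2).round())
print(bot.read_state()['q'].round(3))
```

```text
top 340 457 b -27.0 76.0 zmax 540.0 z 2%% 488.0
top 380 4004 b -26.0 72.0 zmax 542.0 z 2%% 488.0
top 420 3764 b -41.0 72.0 zmax 527.0 z 2%% 474.0
top 460 3793 b -45.0 71.0 zmax 513.0 z 2%% 437.0
top 500 2361 b -49.0 68.0 zmax 509.0 z 2%% 431.0
top 540 2360 b -52.0 64.0 zmax 508.0 z 2%% 427.0
top 580 3964 b -56.0 62.0 zmax 507.0 z 2%% 298.0
top 620 3900 b -60.0 62.0 zmax 506.0 z 2%% 276.0
top 660 752 b -59.0 58.0 zmax 496.0 z 2%% 215.0
side 300 2903 b -28.0 84.0 zmax 562.0 z 2%% 492.0
side 340 7386 b -28.0 81.0 zmax 557.0 z 2%% 486.0
side 380 5915 b -28.0 65.0 zmax 544.0 z 2%% 473.0
side 420 5465 b -41.0 72.0 zmax 530.0 z 2%% 451.0
side 460 6344 b -45.0 72.0 zmax 519.0 z 2%% 436.0
side 500 5866 b -48.0 68.0 zmax 511.0 z 2%% 432.0
side 540 5980 b -52.0 66.0 zmax 510.0 z 2%% 429.0
side 580 9266 b -61.0 60.0 zmax 510.0 z 2%% 223.0
side 620 7690 b -63.0 57.0 zmax 510.0 z 2%% 188.0
side 660 763 b -62.0 53.0 zmax 503.0 z 2%% 229.0
[-0.246  0.3    1.299 -0.     1.542 -0.566]
```

View pics/t1.png

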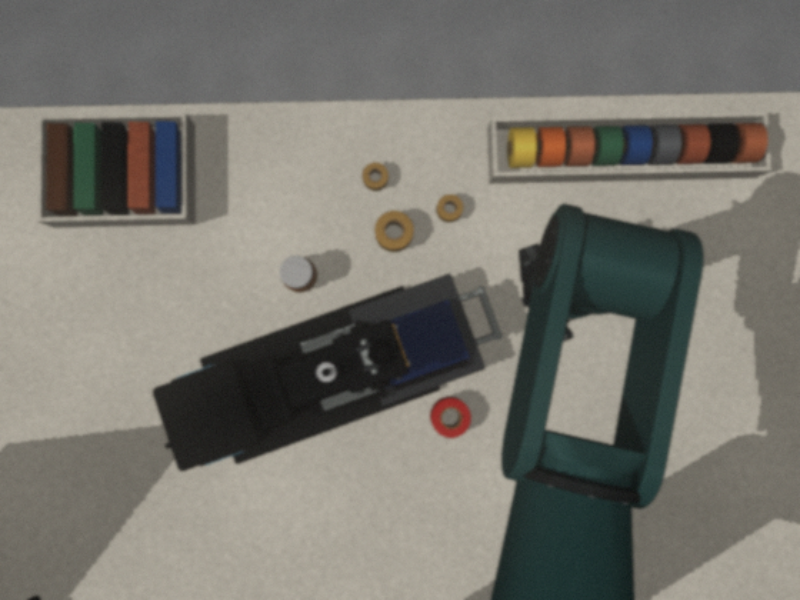

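```bash
python3 -m creep '[{"fingers":0,"dx":0,"dy":0,"dz":0.7,"turn":0},{"fingers":0,"dx":0,"dy":0.03,"dz":0.7,"turn":0},{"fingers":0,"dx":0,"dy":0,"dz":0.6,"turn":0},{"fingers":0,"dx":0.1,"dy":0,"dz":0,"turn":0},{"fingers":0,"dx":0.1,"dy":0,"dz":0,"turn":0}]' >/dev/null
python3 -c 'from h import *;press()'
python3 -m creep '[{"fingers":0,"dx":0.06,"dy":0,"dz":0,"turn":0},{"fingers":0,"dx":0.06,"dy":0,"dz":0,"turn":0},{"fingers":0,"dx":0.06,"dy":0,"dz":0,"turn":0},{"fingers":0,"dx":0.06,"dy":0,"dz":0,"turn":0},{"fingers":0,"dx":0.06,"dy":0,"dz":0,"turn":0}]' >/dev/null
python3 -c 'from h import *;press()'
```

```text
t 3.95 press x,y,z -218.2 -4.4 52.8 yaw [3.137e+00 3.000e-03 1.892e+00] F 0.1 -0.5 0.3 q6 -0.55
t 4.58 press x,y,z -202.1 -2.6 49.2 yaw [-3.141 -0.     1.893] F 0.6 -0.0 -0.4 q6 -0.53
```

```bash
python3 -m creep '[{"fingers":0,"dx":0,"dy":0,"dz":0.14,"turn":0},{"fingers":0,"dx":0.06,"dy":0,"dz":0,"turn":0},{"fingers":0,"dx":0.06,"dy":0,"dz":0,"turn":0},{"fingers":0,"dx":0.06,"dy":0,"dz":0,"turn":0},{"fingers":0,"dx":0.06,"dy":0,"dz":0,"turn":0}]' >/dev/null
python3 -c 'from h import *;press()'
python3 -m creep '[{"fingers":0,"dx":0.06,"dy":0,"dz":0,"turn":0},{"fingers":0,"dx":0.08,"dy":0,"dz":0,"turn":0},{"fingers":0,"dx":0.08,"dy":0,"dz":0,"turn":0},{"fingers":0,"dx":0.08,"dy":0,"dz":0,"turn":0},{"fingers":0,"dx":0.08,"dy":0,"dz":0,"turn":0}]' >/dev/null
python3 -c 'from h import *;press()'
```

```text
t 5.2 press x,y,z -190.3 -2.5 42.2 yaw [-3.141  0.     1.893] F -2.2 1.5 -1.6 q6 -0.52
t 5.83 press x,y,z -171.0 -2.6 42.3 yaw [-3.141  0.     1.893] F -2.1 1.1 0.1 q6 -0.49
```

```bash
python3 -m creep '[{"fingers":0,"dx":0.08,"dy":0,"dz":0,"turn":0},{"fingers":0,"dx":0.08,"dy":0,"dz":0,"turn":0},{"fingers":0,"dx":0.08,"dy":0,"dz":0,"turn":0},{"fingers":0,"dx":0.08,"dy":0,"dz":0,"turn":0},{"fingers":0,"dx":0.08,"dy":0,"dz":0,"turn":0}]' >/dev/null
python3 -c 'from h import *;press()'
python3 -m creep '[{"fingers":0,"dx":0.04,"dy":0,"dz":0,"turn":0},{"fingers":0,"dx":0.04,"dy":0,"dz":0,"turn":0},{"fingers":0,"dx":0.04,"dy":0,"dz":0,"turn":0},{"fingers":0,"dx":0.04,"dy":0,"dz":0,"turn":0},{"fingers":0,"dx":0.04,"dy":0,"dz":0,"turn":0}]' >/dev/null
python3 -c 'from h import *;press()'
python3 -m creep '[{"fingers":0,"dx":0.03,"dy":0,"dz":0,"turn":0},{"fingers":0,"dx":0.03,"dy":0,"dz":0,"turn":0},{"fingers":0,"dx":0.02,"dy":0,"dz":0,"turn":0},{"fingers":0,"dx":0.02,"dy":0,"dz":0,"turn":0},{"fingers":0,"dx":0.0,"dy":0,"dz":0,"turn":0}]' >/dev/null
python3 -c 'from h import *;press()'
```

```text
t 6.45 press x,y,z -151.1 -2.7 42.3 yaw [-3.142  0.     1.893] F -2.0 2.6 0.3 q6 -0.46
t 7.08 press x,y,z -141.2 -2.8 42.4 yaw [3.141 0.    1.893] F -2.0 0.2 -0.6 q6 -0.44
t 7.7 press x,y,z -136.1 -2.8 42.3 yaw [ 3.141 -0.     1.893] F -1.5 0.6 0.0 q6 -0.44
```

```bash
python3 -m creep '[{"fingers":0,"dx":0.02,"dy":0,"dz":0,"turn":0},{"fingers":0,"dx":0.02,"dy":0,"dz":0,"turn":0},{"fingers":0,"dx":0.02,"dy":0,"dz":0,"turn":0},{"fingers":0,"dx":0,"dy":0,"dz":0,"turn":0},{"fingers":0,"dx":0,"dy":0,"dz":0,"turn":0}]' >/dev/null
python3 -c 'from h import *;press()'
python3 -m creep '[{"fingers":0,"dx":0.02,"dy":0,"dz":0,"turn":0},{"fingers":0,"dx":0.02,"dy":0,"dz":0,"turn":0},{"fingers":0,"dx":0,"dy":0,"dz":0,"turn":0},{"fingers":0,"dx":0,"dy":0,"dz":0,"turn":0},{"fingers":0,"dx":0,"dy":0,"dz":0,"turn":0}]' >/dev/null
python3 -c 'from h import *;press()'
```

```text
t 8.32 press x,y,z -133.1 -2.8 42.3 yaw [ 3.142 -0.     1.893] F -1.8 0.4 -0.2 q6 -0.43
t 8.95 press x,y,z -131.2 -2.8 42.3 yaw [ 3.142 -0.     1.893] F -1.3 1.8 0.8 q6 -0.43
```

```bash
python3 -m creep '[{"fingers":0,"dx":0.02,"dy":0,"dz":0,"turn":0},{"fingers":0,"dx":0.02,"dy":0,"dz":0,"turn":0},{"fingers":0,"dx":0,"dy":0,"dz":0,"turn":0},{"fingers":0,"dx":0,"dy":0,"dz":0,"turn":0},{"fingers":0,"dx":0,"dy":0,"dz":0,"turn":0}]' >/dev/null
python3 -c 'from h import *;press()'
python3 -m creep '[{"fingers":0,"dx":0.02,"dy":0,"dz":0,"turn":0},{"fingers":0,"dx":0.02,"dy":0,"dz":0,"turn":0},{"fingers":0,"dx":0,"dy":0,"dz":0,"turn":0},{"fingers":0,"dx":0,"dy":0,"dz":0,"turn":0},{"fingers":0,"dx":0,"dy":0,"dz":0,"turn":0}]' >/dev/null
python3 -c 'from h import *;press()'
```

```text
t 9.57 press x,y,z -129.5 -2.8 42.4 yaw [3.141 0.    1.893] F -2.8 1.0 -0.5 q6 -0.43
t 10.2 press x,y,z -129.3 -2.8 42.4 yaw [3.141 0.004 1.892] F -7.6 0.9 -0.5 q6 -0.42
```

```bash
python3 -m creep '[{"fingers":0,"dx":-0.1,"dy":0,"dz":0,"turn":0},{"fingers":0,"dx":-0.3,"dy":0,"dz":0,"turn":0},{"fingers":0,"dx":0,"dy":-0.06,"dz":-0.93,"turn":0},{"fingers":0,"dx":0,"dy":0,"dz":-0.93,"turn":0},{"fingers":0,"dx":0,"dy":0,"dz":-0.93,"turn":0}]' >/dev/null
python3 -c 'from h import *;press()'
python3 -m creep '[{"fingers":0,"dx":0,"dy":0,"dz":-0.93,"turn":0},{"fingers":0,"dx":0,"dy":0,"dz":-0.93,"turn":0},{"fingers":0,"dx":0,"dy":0,"dz":-0.93,"turn":0},{"fingers":0,"dx":0,"dy":0,"dz":-0.93,"turn":0},{"fingers":0,"dx":0,"dy":0,"dz":0,"turn":0}]' >/dev/null
python3 -c 'from h import *;press();snap("side","s2")'
```

```text
t 10.82 press x,y,z -147.5 0.3 183.1 yaw [ 3.142e+00 -1.000e-03  1.893e+00] F -0.6 -0.8 -0.1 q6 -0.46
t 11.45 press x,y,z -147.9 -0.7 373.7 yaw [3.132 0.004 1.893] F -0.9 -1.6 0.7 q6 -0.46
```

View pics/s2.png

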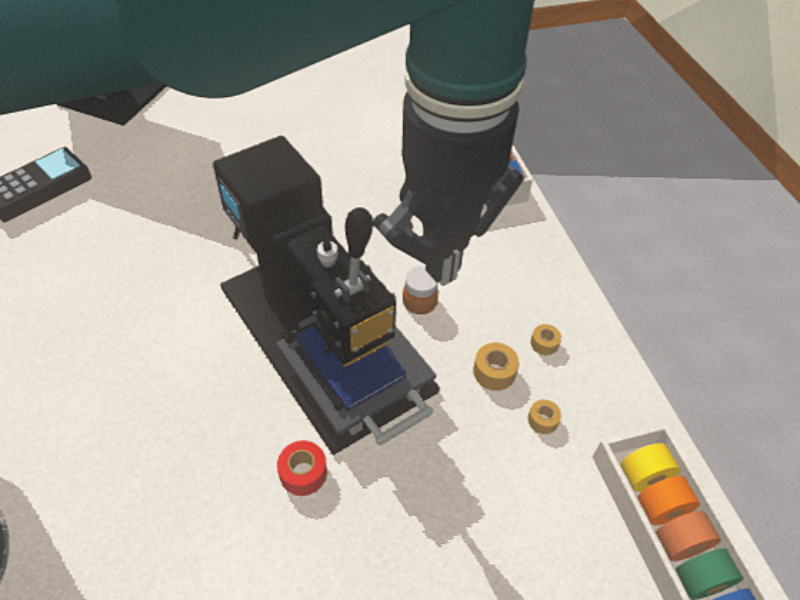

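The bed is home: the bar is now around (405,412), and the notebook is under the head and still against the fences. The lever is up at (357,232) and the fingertips are at (450,270). I'll check the bar position by depth, then go over and behind the lever.

```bash
python3 - <<'E'
from h import *
S=pts('side','s2');k=.7
A=S[int(395*k):int(445*k),int(370*k):int(435*k)].reshape(-1,3);A=A[(A[:,2]>49)&(A[:,2]<60)]
x=(A[:,:2]-O)@ex;print('front-most',np.percentile(x,[1,5,10]))
s=x<np.percentile(x,1)+12;print(A[s].mean(0),x[s].mean())
E
python3 -m creep '[{"fingers":0,"dx":0.9,"dy":0,"dz":0,"turn":0},{"fingers":0,"dx":0.9,"dy":0,"dz":0,"turn":0},{"fingers":0,"dx":0.9,"dy":0,"dz":0,"turn":0},{"fingers":0,"dx":0.9,"dy":0,"dz":0,"turn":0},{"fingers":0,"dx":0,"dy":0,"dz":0,"turn":0}]' >/dev/null
python3 -c 'from h import *;press()'
python3 -m creep '[{"fingers":0,"dx":0,"dy":0,"dz":0.6,"turn":0},{"fingers":0,"dx":0,"dy":0,"dz":0.64,"turn":0},{"fingers":0,"dx":0,"dy":0,"dz":0,"turn":0},{"fingers":0,"dx":-0.1,"dy":0,"dz":0,"turn":0},{"fingers":0,"dx":0,"dy":0,"dz":0,"turn":0}]' >/dev/null
python3 -c 'from h import *;press()'
```

```text
front-most [-118.26891687 -117.48125895 -116.70909338]
[587.75380865   9.6332691   54.61016531] -113.54131439483945
t 12.12 press x,y,z 35.6 0.6 365.8 yaw [-3.138e+00 -2.000e-03  1.898e+00] F 0.1 0.6 -0.1 q6 -0.16
t 12.75 press x,y,z 26.8 -0.5 307.6 yaw [3.139e+00 1.000e-03 1.892e+00] F -0.4 0.4 -0.0 q6 -0.16
```

```bash
python3 - <<'E'
import numpy as np
ph=np.array([0,.1,.2,.3,.4,.5,.6,.7,.8,.9,1,1.05,1.1,1.15,1.2,1.25]);t=ph+.15
x=-105*np.sin(t)+14*np.cos(t)+7.5; z=203+105*np.cos(t)+14*np.sin(t)+8
px,pz=26,305.8
for a,b,c in zip(ph,x,z): print(a,b.round(1),c.round(1),'dx %.3f dz %.3f'%((b-px)/50,-(c-pz)/50)); px,pz=b,c
E
python3 -m creep '[{"fingers":0,"dx":-0.2,"dy":0,"dz":0,"turn":0},{"fingers":0,"dx":-0.1,"dy":0,"dz":0,"turn":0},{"fingers":0,"dx":-0.06,"dy":0,"dz":0,"turn":0},{"fingers":0,"dx":-0.06,"dy":0,"dz":0,"turn":0},{"fingers":0,"dx":0,"dy":0,"dz":0,"turn":0}]' >/dev/null
python3 -c 'from h import *;press()'
```

```text
0.0 5.7 316.9 dx -0.407 dz -0.222
0.1 -4.9 316.2 dx -0.211 dz 0.014
0.2 -15.4 314.4 dx -0.209 dz 0.035
0.3 -25.6 311.6 dx -0.204 dz 0.056
0.4 -35.4 307.8 dx -0.198 dz 0.076
0.5 -44.9 303.1 dx -0.189 dz 0.095
0.6 -53.8 297.4 dx -0.179 dz 0.114
0.7 -62.1 290.8 dx -0.166 dz 0.131
0.8 -69.8 283.5 dx -0.152 dz 0.147
0.9 -76.6 275.4 dx -0.137 dz 0.162
1.0 -82.6 266.7 dx -0.120 dz 0.174
1.05 -85.3 262.1 dx -0.053 dz 0.091
1.1 -87.7 257.4 dx -0.049 dz 0.094
1.15 -89.9 252.6 dx -0.044 dz 0.096
1.2 -91.9 247.7 dx -0.039 dz 0.098
1.25 -93.6 242.6 dx -0.034 dz 0.100
t 13.38 press x,y,z 6.8 0.0 306.0 yaw [ 3.141 -0.     1.893] F 1.6 -0.5 2.2 q6 -0.2
```

```bash
python3 -m creep '[{"fingers":0,"dx":-0.2,"dy":0,"dz":0,"turn":0},{"fingers":0,"dx":-0.2,"dy":0,"dz":0,"turn":0},{"fingers":0,"dx":-0.2,"dy":0,"dz":0,"turn":0},{"fingers":0,"dx":-0.2,"dy":0,"dz":0,"turn":0},{"fingers":0,"dx":0,"dy":0,"dz":0,"turn":0}]' >/dev/null
python3 -c 'from h import *;press();snap("side","s3")'
```

```text
t 14.0 press x,y,z -34.7 0.3 305.9 yaw [-3.141e+00  1.000e-03  1.891e+00] F 2.9 0.6 -0.3 q6 -0.27
```

```bash
python3 -c '
import cv2;p=cv2.imread("pics/s3.png")[100:450,150:500];cv2.imwrite("pics/s3c.png",cv2.resize(p,(600,600),interpolation=3))'
```

```text
(no output)
```

View pics/s3c.png

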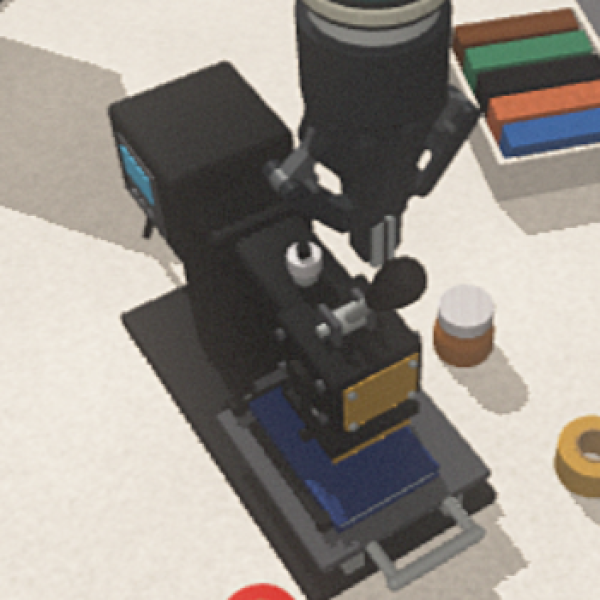

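The fingertips (385,250 in the crop) are behind the lever handle, and it leans well forward at (400,285). The notebook and bed are in place, so I'll keep following the arc.

```bash
python3 -m creep '[{"fingers":0,"dx":-0.19,"dy":0,"dz":0.06,"turn":0},{"fingers":0,"dx":-0.18,"dy":0,"dz":0.11,"turn":0},{"fingers":0,"dx":-0.17,"dy":0,"dz":0.13,"turn":0},{"fingers":0,"dx":-0.15,"dy":0,"dz":0.15,"turn":0},{"fingers":0,"dx":0,"dy":0,"dz":0,"turn":0}]' >/dev/null
python3 -c 'from h import *;press()'
python3 -m creep '[{"fingers":0,"dx":-0.14,"dy":0,"dz":0.16,"turn":0},{"fingers":0,"dx":-0.12,"dy":0,"dz":0.17,"turn":0},{"fingers":0,"dx":-0.05,"dy":0,"dz":0.09,"turn":0},{"fingers":0,"dx":-0.05,"dy":0,"dz":0.09,"turn":0},{"fingers":0,"dx":0,"dy":0,"dz":0,"turn":0}]' >/dev/null
python3 -c 'from h import *;press()'
```

```text
t 14.68 press x,y,z -68.8 0.2 282.5 yaw [-3.141e+00  1.000e-03  1.892e+00] F 2.4 -0.9 -0.0 q6 -0.33
t 15.3 press x,y,z -85.9 0.1 257.8 yaw [3.141 0.    1.893] F 3.3 -0.4 2.3 q6 -0.36
```

```bash
python3 -m creep '[{"fingers":0,"dx":-0.04,"dy":0,"dz":0.1,"turn":0},{"fingers":0,"dx":-0.04,"dy":0,"dz":0.1,"turn":0},{"fingers":0,"dx":-0.04,"dy":0,"dz":0.1,"turn":0},{"fingers":0,"dx":0,"dy":0,"dz":0,"turn":0},{"fingers":0,"dx":0,"dy":0,"dz":0,"turn":0}]' >/dev/null
python3 -c 'from h import *;press()'
python3 -m creep '[{"fingers":0,"dx":0,"dy":0,"dz":0.04,"turn":0},{"fingers":0,"dx":0,"dy":0,"dz":0.04,"turn":0},{"fingers":0,"dx":0,"dy":0,"dz":0.02,"turn":0},{"fingers":0,"dx":0,"dy":0,"dz":0,"turn":0},{"fingers":0,"dx":0,"dy":0,"dz":0,"turn":0}]' >/dev/null
python3 -c 'from h import *;press()'
```

```text
t 15.93 press x,y,z -91.7 0.0 243.5 yaw [3.14  0.    1.893] F 5.6 0.1 5.2 q6 -0.37
t 16.55 press x,y,z -92.2 -0.1 241.4 yaw [3.137e+00 2.000e-03 1.893e+00] F 4.6 3.1 12.3 q6 -0.37
```

```bash
python3 -m creep '[{"fingers":0,"dx":0,"dy":0,"dz":0.04,"turn":0},{"fingers":0,"dx":0,"dy":0,"dz":0.02,"turn":0},{"fingers":0,"dx":0,"dy":0,"dz":0,"turn":0},{"fingers":0,"dx":0,"dy":0,"dz":0,"turn":0},{"fingers":0,"dx":0,"dy":0,"dz":0,"turn":0}]' >/dev/null
python3 -c 'from h import *;press();snap("side","s4")
p=cv2.imread("pics/s4.png")[100:450,150:500];cv2.imwrite("pics/s4c.png",cv2.resize(p,(600,600),interpolation=3))
S=pts("side","s4");A=S[100:300,150:400].reshape(-1,3);d=(A[:,:2]-O);x=d@ex;y=d@np.array([-ex[1],ex[0]])
m=(x<-108)&(x>-150)&(abs(y)<15)&(A[:,2]>180)&(A[:,2]<270);print(m.sum(),np.c_[x,y,A[:,2]][m].min(0),np.c_[x,y,A[:,2]][m].max(0))'
```

```text
t 17.18 press x,y,z -92.3 -0.1 241.0 yaw [3.135 0.004 1.893] F 4.9 6.2 18.9 q6 -0.37
293 [-131.1920559   -14.38726848  217.81134692] [-108.10350601   11.43460194  239.63999779]
```

View pics/s4c.png

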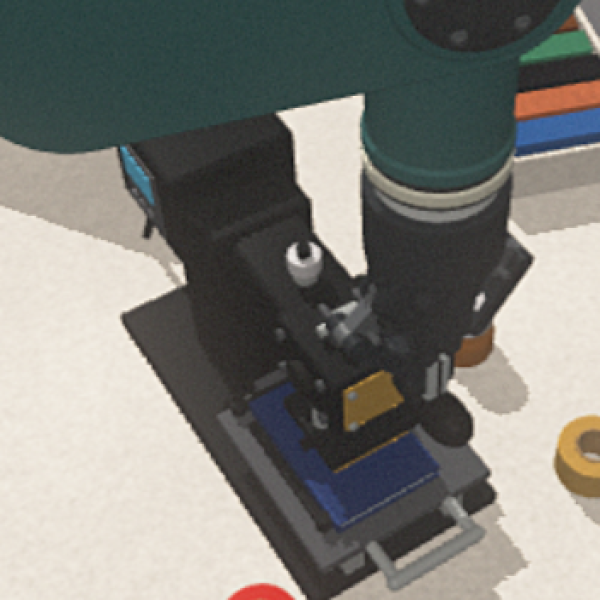

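The lever is at its stop: 6.6 N more force moved it only 0.4 mm, and its tip is at x ≈ -131 against the expected -133. I'll hold it, then ease it back along the arc.

```bash
for i in 1 2 3; do python3 -m creep '[{"fingers":0,"dx":0,"dy":0,"dz":0,"turn":0},{"fingers":0,"dx":0,"dy":0,"dz":0,"turn":0},{"fingers":0,"dx":0,"dy":0,"dz":0,"turn":0},{"fingers":0,"dx":0,"dy":0,"dz":0,"turn":0},{"fingers":0,"dx":0,"dy":0,"dz":0,"turn":0}]' >/dev/null
python3 -c 'from h import *;press()'; done
python3 -m creep '[{"fingers":0,"dx":0,"dy":0,"dz":-0.06,"turn":0},{"fingers":0,"dx":0,"dy":0,"dz":-0.06,"turn":0},{"fingers":0,"dx":0.02,"dy":0,"dz":-0.06,"turn":0},{"fingers":0,"dx":0.03,"dy":0,"dz":-0.07,"turn":0},{"fingers":0,"dx":0.03,"dy":0,"dz":-0.08,"turn":0}]' >/dev/null
python3 -c 'from h import *;press()'
python3 -m creep '[{"fingers":0,"dx":0.04,"dy":0,"dz":-0.09,"turn":0},{"fingers":0,"dx":0.04,"dy":0,"dz":-0.09,"turn":0},{"fingers":0,"dx":0.05,"dy":0,"dz":-0.09,"turn":0},{"fingers":0,"dx":0.05,"dy":0,"dz":-0.09,"turn":0},{"fingers":0,"dx":0.05,"dy":0,"dz":-0.09,"turn":0}]' >/dev/null
python3 -c 'from h import *;press()'
```

```text
t 17.85 press x,y,z -92.3 -0.2 241.0 yaw [3.135 0.004 1.893] F 5.4 4.9 19.5 q6 -0.37
t 18.48 press x,y,z -92.3 -0.2 241.0 yaw [3.135 0.004 1.893] F 5.1 5.4 19.6 q6 -0.37
t 19.1 press x,y,z -92.3 -0.2 241.0 yaw [3.135 0.004 1.893] F 5.9 4.9 19.9 q6 -0.37
t 19.73 press x,y,z -88.4 0.1 252.0 yaw [3.140e+00 2.000e-03 1.892e+00] F 2.4 0.4 4.6 q6 -0.36
t 20.35 press x,y,z -76.0 0.2 273.8 yaw [-3.141 -0.     1.893] F 1.9 -0.9 1.9 q6 -0.34
```

```bash
python3 -m creep '[{"fingers":0,"dx":0.07,"dy":0,"dz":-0.08,"turn":0},{"fingers":0,"dx":0.07,"dy":0,"dz":-0.08,"turn":0},{"fingers":0,"dx":0.08,"dy":0,"dz":-0.07,"turn":0},{"fingers":0,"dx":0.08,"dy":0,"dz":-0.07,"turn":0},{"fingers":0,"dx":0.08,"dy":0,"dz":-0.06,"turn":0}]' >/dev/null
python3 -c 'from h import *;press()'
python3 -m creep '[{"fingers":0,"dx":0.08,"dy":0,"dz":-0.06,"turn":0},{"fingers":0,"dx":0.09,"dy":0,"dz":-0.06,"turn":0},{"fingers":0,"dx":0.09,"dy":0,"dz":-0.05,"turn":0},{"fingers":0,"dx":0.09,"dy":0,"dz":-0.03,"turn":0},{"fingers":0,"dx":0.09,"dy":0,"dz":0,"turn":0}]' >/dev/null
python3 -c 'from h import *;press()'
python3 -m creep '[{"fingers":0,"dx":0.1,"dy":0,"dz":0,"turn":0},{"fingers":0,"dx":0.1,"dy":0,"dz":0,"turn":0},{"fingers":0,"dx":0.1,"dy":0,"dz":0,"turn":0},{"fingers":0,"dx":0.1,"dy":0,"dz":0,"turn":0},{"fingers":0,"dx":0.1,"dy":0,"dz":0,"turn":0}]' >/dev/null
python3 -c 'from h import *;press()'
```

```text
t 20.98 press x,y,z -57.1 0.3 292.1 yaw [-3.141  0.     1.893] F -0.1 -1.0 3.0 q6 -0.31
t 21.6 press x,y,z -34.9 0.2 301.8 yaw [-3.142 -0.     1.893] F 1.0 0.3 2.8 q6 -0.27
t 22.23 press x,y,z -9.9 0.2 301.6 yaw [-3.141 -0.     1.893] F 1.5 0.0 0.4 q6 -0.23
```

Contact was kept all the way. Now I'll ease it to rest, back off, and move clear.

```bash
python3 -m creep '[{"fingers":0,"dx":0.07,"dy":0,"dz":0,"turn":0},{"fingers":0,"dx":0.06,"dy":0,"dz":0,"turn":0},{"fingers":0,"dx":0.05,"dy":0,"dz":0,"turn":0},{"fingers":0,"dx":0.04,"dy":0,"dz":0,"turn":0},{"fingers":0,"dx":0.04,"dy":0,"dz":0,"turn":0}]' >/dev/null
python3 -c 'from h import *;press()'
python3 -m creep '[{"fingers":0,"dx":0.04,"dy":0,"dz":0,"turn":0},{"fingers":0,"dx":0.04,"dy":0,"dz":0,"turn":0},{"fingers":0,"dx":0.06,"dy":0,"dz":0,"turn":0},{"fingers":0,"dx":0.2,"dy":0,"dz":0,"turn":0},{"fingers":0,"dx":0.2,"dy":0,"dz":0,"turn":0}]' >/dev/null
python3 -c 'from h import *;press()'
python3 -m creep '[{"fingers":0,"dx":0,"dy":0,"dz":-0.6,"turn":0},{"fingers":0,"dx":0,"dy":0,"dz":-0.8,"turn":0},{"fingers":0,"dx":0,"dy":0,"dz":-0.8,"turn":0},{"fingers":0,"dx":0,"dy":0,"dz":0,"turn":0},{"fingers":0,"dx":0,"dy":0,"dz":0,"turn":0}]' >/dev/null
python3 -c 'from h import *;press()'
python3 -m creep '[{"fingers":0,"dx":-0.9,"dy":0,"dz":0,"turn":0},{"fingers":0,"dx":-0.9,"dy":0,"dz":0,"turn":0},{"fingers":0,"dx":-0.9,"dy":0,"dz":0,"turn":0},{"fingers":0,"dx":-0.9,"dy":0,"dz":0,"turn":0},{"fingers":0,"dx":-0.9,"dy":0,"dz":0,"turn":0}]' >/dev/null
python3 -m creep '[{"fingers":0,"dx":-0.6,"dy":0,"dz":0,"turn":0},{"fingers":0,"dx":0,"dy":0,"dz":0,"turn":0},{"fingers":0,"dx":0,"dy":0,"dz":0,"turn":0},{"fingers":0,"dx":0,"dy":0,"dz":0,"turn":0},{"fingers":0,"dx":0,"dy":0,"dz":0,"turn":0}]' >/dev/null
python3 -c 'from h import *;press();snap("side","s5")'
```

```text
t 22.85 press x,y,z 2.8 0.2 301.8 yaw [-3.142  0.     1.893] F 0.5 -0.1 1.0 q6 -0.21
t 23.48 press x,y,z 30.1 0.2 301.4 yaw [-3.141  0.     1.892] F 0.3 0.1 0.2 q6 -0.16
t 24.1 press x,y,z 30.0 0.1 410.9 yaw [-3.141  0.     1.893] F 0.4 0.4 -0.2 q6 -0.16
t 25.35 press x,y,z -224.2 0.2 412.2 yaw [3.141 0.    1.894] F -0.3 -0.1 0.4 q6 -0.57
```

View pics/s5.png

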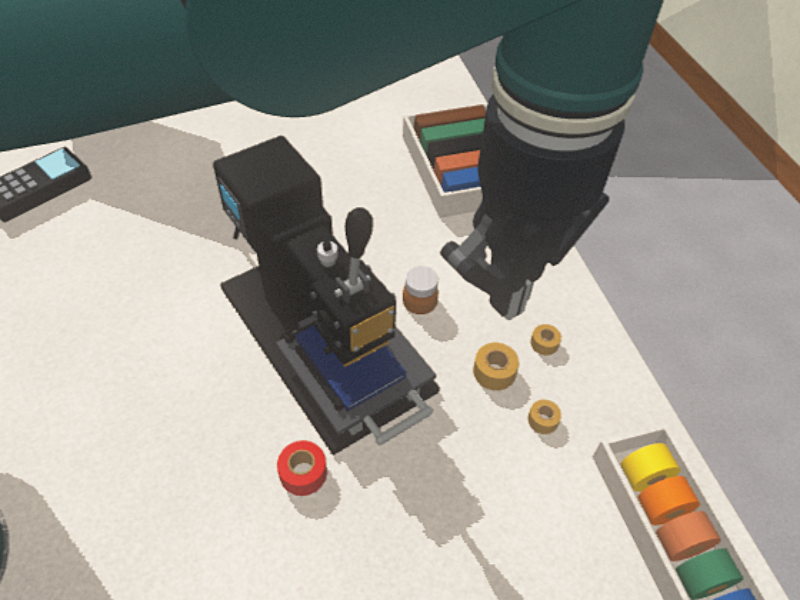

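The lever is back at rest at (357,232), the bed is home, and the notebook, rolls and jar have not moved. The arm is clear.

```bash
python3 -c 'from plant import bot;print(bot.sign_off())'
```

```text
the job is handed in; nothing more can be done
None
```

I stamped the notebook: bed pushed home, lever held at its stop for about 2 s, then eased back up to rest; in the last picture the notebook, foil rolls and jar were undisturbed, and the job was handed in with the arm clear at about 25 s.

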